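Tilt back the lamp arm and load a culture flask on the inverted microscope

TASK

I want to pipette into the culture flask on the small inverted microscope: lift its lamp arm past the balance point so that it rests tilted right back by itself, without slamming it. Then take the flask that stands on its end and lay it inside the lips of the holder on the stage, flat on the stage, growth face down (the slanted neck then rises) and neck towards the microscope's front. Do not let the flask topple or drop, and leave the other things where they are.

Things in the scene. Friction and masses are not known exactly. Their poses are not given: they have to be found in the camera images.
- microscope: Compact white inverted microscope, fixed. Foot 290 x 170 mm, 55 mm high; black stage 160 x 184 mm, its top 95 mm above the bench; side knobs reach 115 mm from the midline; white fork (94 mm wide, 185 mm high) 100 to 160 mm behind the origin. Origin: on the bench under the middle of the flask holder. z up, -x to the microscope's front, +x to its back (fork, hinge), y along the hinge.
- holder (a point): Middle of the flask holder on the stage's top face, 95 mm above the bench; axes as the microscope's. Four aluminium lips lean outwards like a funnel and rise 8 mm: inside 79 (x) x 57 mm (y) at their foot, some 6 mm more at the top, outside about 98 x 76 mm. With the lamp arm down, its lamp head hangs 47 mm above this point and bars the way from above.
- hinge (a point): On the lamp arm's hinge axis, midway between the fork's cheeks, 170 mm above the bench, 130 mm behind the holder's middle; axes as the microscope's.
- lamp_arm (a joint): Lamp arm angle (rad). 0: level, down over the stage (start); grows as the arm's front is lifted up and back over the hinge; 1.75: tilted right back on its stop, a little past upright. About 0.85 kg, counterweighted by the finned lamp housing at the hinge: balance at about 0.78; below it the arm falls back down, above it falls on backwards and stays. About 1 N lifts it at the handle; light damping.
- lamp_grip (a point): Middle of the lamp arm's handle: steel bar, 10 mm diameter, 80 mm long, parallel to the hinge, on two legs that slope down and back to the arm's nose. Arm down: 172 mm in front of the hinge axis and 45 mm above it (215 mm above the bench), 24 mm in front of the nose and 21 mm above the arm's top. Moves and turns with the arm, 178 mm from the hinge; axes as the microscope's when down.
- flask: Translucent culture flask, white screw cap, about 60 g, standing on its flat end at the start. Body 28 mm thick (x), 52 wide (y), 60 long (z), then shoulders to 72 mm; 103 mm with cap. Origin: centre of the flat end; z towards the cap. +x out of the top face, to which the neck slants (0.32 rad), -x out of the growth face; each face 14 mm from the axis. Mass centre 42 mm from the end.
- flask_mid (a point): Middle of the flask's body and shoulders, 36 mm from the flat end on its axis; axes as the flask's. Seated, it lies above the holder's middle, 14 mm above the stage.
- flask_cap (a point): Centre of the flask's cap (27 mm diameter, 20 mm high), 90 mm from the flat end and 9 mm towards the top face.
- bench_pad: Dark rubber pad 180 x 150 mm, 2 mm thick, fixed flat on the bench to the right of the microscope and kept clear: room to lay things down. Origin: centre of its underside.
- reagent_bottle: Amber glass bottle with black cap, 58 mm diameter, 125 mm high. Leave it. Origin: centre of its underside.
- staining_jar: Clear glass jar with white lid, 64 mm diameter, 90 mm high. Leave it. Origin: centre of its underside.
- slide_box: Grey slide box 100 x 175 x 34 mm. Leave it. Origin: centre of its underside.
- petri_dish: Clear round dish 92 mm diameter, 16 mm high. Leave it. Origin: centre of its underside.
- oil_bottle: Small amber bottle 32 mm diameter, 60 mm high, behind the microscope. Leave it. Origin: centre of its underside.
Mind the look-alikes: they are no part of the job. Leave any purple look-alike of the flask alone.

How it is judged (in metres and radians):
On the way:
1. the lamp arm rests tilted right back by itself, untouched, while the flask is not yet on the stage (value of joint lamp_arm above 1.65 rad and velocity of joint lamp_arm between -0.05 and 0.05 rad/s and contact force between each of the fingers, the arm and lamp_arm below 0.05 N and horizontal distance between flask_mid and holder above 0.08 m), for 0.3 s.
At the end, for the whole second after the job is handed in: Lamp arm still, on its back stop (over 1.65 rad). Flask at rest inside the holder's lips: middle within 7 mm lengthways and 6 mm sideways of the holder's, flat on the stage (height within 3 mm, tilt under 0.06 rad), top face up, cap towards the microscope's front (value of joint lamp_arm above 1.65 rad and velocity of joint lamp_arm between -0.05 and 0.05 rad/s and x of flask_mid in the frame of holder between -0.007 and 0.007 m and y of flask_mid in the frame of holder between -0.006 and 0.006 m and z of flask_mid in the frame of holder between 0.011 and 0.017 m and angle between flask's own x axis and vertical below 0.06 rad and x of flask_cap in the frame of holder below -0.03 m and linear speed of flask below 0.02 m/s); the robot touches nothing.
It fails at once if the lamp arm is slammed (swings faster than 4 rad/s) (velocity of joint lamp_arm above 4 rad/s or velocity of joint lamp_arm below -4 rad/s).
It fails at once if the flask topples or drops (moves faster than 0.6 m/s with no finger on it) (linear speed of flask above 0.6 m/s and contact force between the fingers and flask below 0.05 N).
It fails at once if another thing is moved by more than 30 mm (distance of any of reagent_bottle, staining_jar, slide_box, petri_dish, oil_bottle from where it was at the start of the episode above 0.03 m).
It also fails if it takes over 72 s, if anything falls off the work surface, if the arm or the gripper's body presses on something with over 40 N, if the wrist force passes 120 N, or if a joint passes its speed limit or range.

ROBOT

A 6-joint arm with a two-finger parallel gripper is mounted at the origin on the work surface. World frame = base frame: x ahead of the robot, y to its left, z up, the work surface at z = 0. Lengths are in mm, angles in degrees, forces in N, time in s.
With the tool pointing down it reaches from about 300 to 850 mm from the base axis. Payload 4.2 kg.
Tool frame: the origin (TCP) lies on the centre line of the jaws, within the pads' length; the fingertips stand 14 mm ahead of it and the grasp point (between the pads) lies 5 mm behind it (env.finger_overhang is the z of the fingertips in the tool frame, in mm); z points along the fingers, y is the line along which they close (so a half turn about z gives the same grasp; the last joint's range is limited). The gripper opens to 91 mm and grips with 3 to 60 N. Pads are 32 mm wide; open, the fingers measure 118 mm over their backs; the gripper's body (76 mm by 178 mm) begins 60 mm behind the grasp point.
Start: joints at [71.62, 18.312, 89.639, -0, 72.044, -1.146], TCP at [170.365, 549.197, 227.976] pointing down, gripper open.
Joint ranges: [-177.97, 177.97], [-48.28, 115.42], [12.27, 149.76], [-77.06, 257.06], [2.81, 150.46], [-146.56, 146.56]. Speed limits (degrees/s): [147.25, 147.25, 180, 180, 180, 180].

INTERFACE

Orientations are given as [roll, pitch, yaw] about the fixed x, y, z axes, in that order (R = Rz(yaw) Ry(pitch) Rx(roll)).
In Python, from workcell import sensors, viewer, env gives the robot as it stands. The module is installed in compiled form; this text tells all that it offers.
- The arm moves only by the tool step_arm, never from a script. Its argument "plan" is one flat list of numbers, 6 for each row, row after row: the shift along the tool's x, y, z in cm, then the turn, a rotation vector about the tool's x, y, z in rad. In form: [x, y, z, wx, wy, wz, x, y, z, wx, wy, wz, ...]. A call has 1 to 5 rows; each row shifts and turns the commanded pose from where the row before left it, along the tool's axes as they then stand; what a row does not reach is not made up. A row lasts 1/12 s, in which the tool goes at most 41.7 mm and 7.16 degrees, less where a joint would pass 70% of its speed; a pose out of reach is approached as far as the arm can. A call is refused whole if a number of a shift passes 4.17 or a number of a turn 0.125, either way. A call with a gripper value outside its range is refused whole. "hand" is the finger opening in cm, from 0 to 9.12, set as the call begins (left out, the last holds). The fingers move at their own pace and stop on an object; "newtons" is the grip in N (left out, the last holds). Time passes only in rows, so rows that do not move let the fingers close. It gives the time, the measured TCP pose, the force, the opening and the grip force at its end, in the units of the state.
- sensors.state(): the state, without advancing time (a new reading comes with each control period).
- viewer.grab_frame(name): name is "side" or "top"; returns a dict with "img" (480x640x3 uint8, red, green, blue), "fx", "fy", "cx", "cy" (pixels), "position" and "attitude" of the camera in the world. Camera axes: x right, y down, z forward; pixel columns grow to the right and rows downward; lengths in mm; the calibration is good to about 2 mm. A picture is of the moment at which its call begins. There is no depth.
- env.job_done(): hands the job in; it is judged then, once.
Trained networks look in a picture, given as the dict that the camera call returned (one of the last four; its "shot" number tells which), for a name from the list of things; names that differ only in an ending like _2 or _b are one class to them, and where a whole thing is asked for, a point or a joint stands for the part that bears it (a point fixed in the world has none). Each returns a list of dicts, best first, with "score" (0 to 1); they miss things now and then, are a little off and sometimes report something else, mostly with a low value. They report only what shows in the picture. A call takes as long as a camera call. They do not tell look-alikes from the thing itself.
- viewer.boxes_of(name, picture): "location" ([column, row] in pixels, amid what is visible of it).
- viewer.pinpoint(name, picture): "location" ([column, row] in pixels: a listed point, or the origin of a listed thing).
The state is a dict: "time_s": time; "qpos": joint angles; "qvel": joint speeds; "effort": joint torques, N m; "ee_pos": TCP position; "ee_rot": TCP orientation; "force": force on the tool from outside, world axes, zero at the start; "torque": the same for the moment, N m; "gripper_width": finger opening in mm; "gripper_force": force on a finger pad.
Only numpy, scipy, OpenCV 4.12 (cv2) and the standard library are available. Lean on these libraries where they do the work, as an engineer would, in place of code of your own. Each camera call takes 0.05 s, during which the arm holds its last target. There are 200 camera calls.

## Working session

There is one attempt and no reset: what is moved stays moved. The work goes in short steps, Python scripts to look and compute and a tool call to move; the robot and the scene stay as the last step left them, time stands still between calls to the robot, and variables do not carry over. Pictures are saved under pics/ and viewed, at most 10 in all, crops included, and the job is handed in when it is done.

Besides the shell and the picture viewer there is one more tool, called after "Call:" in YAML: its name, and indented under it one key for each argument. step_arm: Moves the arm, as the interface text tells. Its arguments: {"type":"object","properties":{"plan":{"type":"array","items":{"type":"number"}},"hand":{"type":"number"},"newtons":{"type":"number"}},"required":["plan"]}

```bash
mkdir -p pics; cat > h.py <<'E'
import numpy as np, cv2, json
from scipy.spatial.transform import Rotation as R
from workcell import sensors, viewer, env
def ray(p,uv):
    d=np.array([(uv[0]-p['cx'])/p['fx'],(uv[1]-p['cy'])/p['fy'],1.])
    A=np.array(p['attitude'],float)
    M=A if A.shape==(3,3) else R.from_euler('xyz',A,degrees=True).as_matrix()
    return np.array(p['position'],float),M@d
def at_z(p,uv,z):
    o,d=ray(p,uv); return o+d*(z-o[2])/d[2]
def tri(p1,u1,p2,u2):
    o1,d1=ray(p1,u1);o2,d2=ray(p2,u2)
    d1=d1/np.linalg.norm(d1);d2=d2/np.linalg.norm(d2)
    A=np.stack([d1,-d2],1);s=np.linalg.lstsq(A,o2-o1,rcond=None)[0]
    a=o1+s[0]*d1;b=o2+s[1]*d2
    return (a+b)/2,np.linalg.norm(a-b)
def proj(p,X):
    o,_=ray(p,(0,0));A=np.array(p['attitude'],float)
    M=A if A.shape==(3,3) else R.from_euler('xyz',A,degrees=True).as_matrix()
    c=M.T@(np.array(X)-o);return np.array([p['fx']*c[0]/c[2]+p['cx'],p['fy']*c[1]/c[2]+p['cy']])
E
cat > m.py <<'E'
from h import *
P={n:viewer.grab_frame(n) for n in('side','top')}
for n in P:
    cv2.imwrite(f'pics/{n}0.png',P[n]['img'][:,:,::-1]);print(n,P[n]['position'],np.round(P[n]['attitude'],3).tolist(),P[n]['fx'])
for t in ['microscope','holder','hinge','lamp_grip','flask','flask_mid','flask_cap','bench_pad','reagent_bottle','staining_jar','slide_box','petri_dish','oil_bottle']:
    r={n:[(np.round(d['location']).astype(int).tolist(),round(d['score'],2)) for d in viewer.pinpoint(t,P[n])[:3]] for n in P}
    s=''
    if r['side'] and r['top']:
        x,e=tri(P['side'],r['side'][0][0],P['top'],r['top'][0][0]);s=f'{x.round(0)} gap {e:.0f}'
    print(t,r,s)
print(sensors.state())
E
python3 m.py
```

```text
side [320.07863765 590.80421772 937.41097279] [-138.047, 0.484, -161.377] 618.910856878278
top [ 452.46081533  -94.24424055 1008.58299064] [-173.912, -0.997, -89.737] 449.41095763870203
microscope {'side': [([274, 268], 0.65), ([287, 421], 0.63)], 'top': [([198, 262], 0.94)]} [519. 103. 296.] gap 48
holder {'side': [([289, 388], 0.72)], 'top': [([188, 257], 0.88), ([326, 203], 0.15)]} [513. 168.  95.] gap 11
hinge {'side': [([211, 328], 0.95)], 'top': [([189, 191], 0.86)]} [636. 150. 171.] gap 3
lamp_grip {'side': [([310, 356], 0.59)], 'top': [([165, 282], 0.87), ([327, 201], 0.52)]} [468. 174. 215.] gap 5
flask {'side': [([448, 276], 0.91), ([399, 257], 0.58)], 'top': [([365, 353], 0.94), ([376, 309], 0.64), ([202, 265], 0.48)]} [ 318. -198.    6.] gap 3
flask_mid {'side': [([404, 246], 0.84), ([450, 266], 0.73)], 'top': [([370, 351], 0.96), ([378, 309], 0.78)]} [ 370. -188.   91.] gap 80
flask_cap {'side': [], 'top': [([378, 308], 0.92)]} 
bench_pad {'side': [], 'top': [([319, 276], 0.55)]} 
reagent_bottle {'side': [([275, 267], 0.79)], 'top': [([326, 199], 0.76)]} [ 650. -113.    
[... 389 characters left out ...]
} [766. 143. -10.] gap 3
{'time_s': 1.4, 'qpos': array([ 7.16200963e+01,  1.83129983e+01,  8.96386156e+01,  2.80768465e-04,
        7.20437421e+01, -1.14530733e+00]), 'qvel': array([-0.01779708, -0.05504153, -0.08439493, -0.09547913, -0.09975963,
       -0.06528918]), 'effort': array([ 3.00044281e-03, -4.12349296e+01, -2.32230484e+01,  7.30296015e-02,
        3.75884352e-02, -1.06167346e-05]), 'ee_pos': array([170.36257484, 549.20524236, 227.96751545]), 'ee_rot': array([ 1.79995352e+02, -1.74220479e-04,  1.62765317e+02]), 'force': array([ 0.12863509, -0.13016623,  0.03901787]), 'torque': array([-0.00217981, -0.01049327,  0.00025102]), 'gripper_force': 0.0, 'gripper_width': 91.19733854518162}
```

View pics/side0.png

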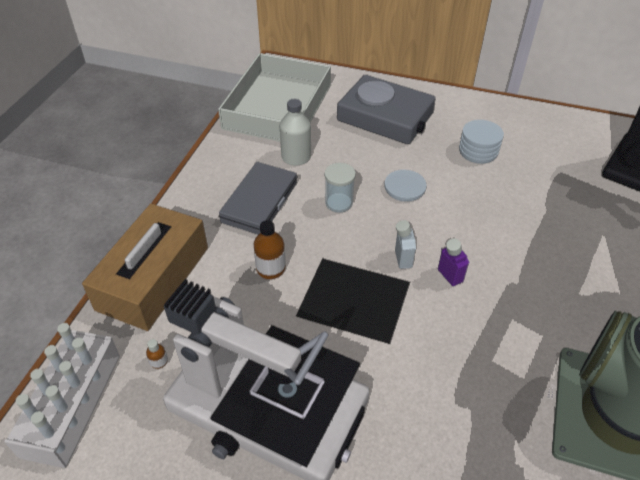

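View pics/top0.png

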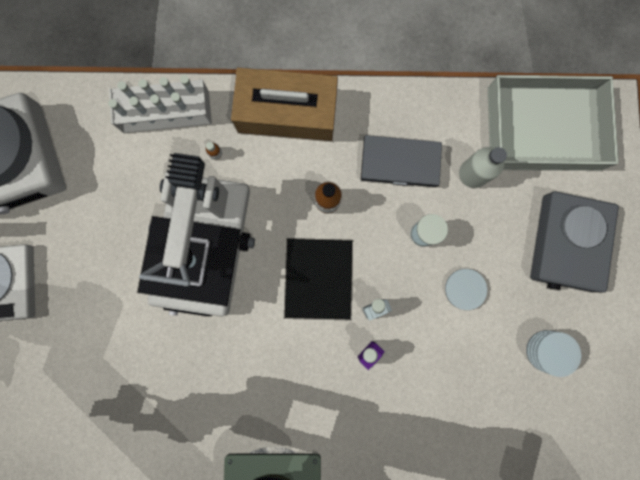

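The flask is the translucent one (top 376,309; side 404,246) and the purple one at top 370,353 is the look-alike. The scope is at the left with its lamp arm down. Next I'll zoom in on the flask.

```bash
cat > z.py <<'E'
from h import *
P={n:viewer.grab_frame(n) for n in('side','top')}
a=P['side']['img'][210:285,365:440];b=P['top']['img'][275:335,345:405]
o=np.hstack([cv2.resize(i,(400,400),interpolation=cv2.INTER_CUBIC) for i in(a,b)])
cv2.imwrite('pics/z.png',o[:,:,::-1])
for t in('flask','flask_mid','flask_cap'):
    print(t,[[(np.round(d['location'],1).tolist(),round(d['score'],2)) for d in viewer.pinpoint(t,P[n])] for n in P])
print(tri(P['side'],(404,246),P['top'],(378,309)), at_z(P['side'],(399,257),0),at_z(P['top'],(376,309),0))
print('cap top',at_z(P['side'],(403.5,229),100),at_z(P['top'],(378,307),100))
for n in P: print(n,[proj(P[n],(370,-198,z)).round(0) for z in(0,60,100)])
g=np.array
for n,hz,gz in(('top',(188,257),(189,191)),):
    print('holder',at_z(P[n],(188,257),95),'hinge',at_z(P[n],gz,170),'grip',at_z(P[n],(165,282),215))
E
python3 z.py
```

```text
flask [[([446.5, 276.5], 0.79), ([400.7, 257.7], 0.67), ([402.7, 185.2], 0.17)], [([365.5, 352.3], 0.72), ([372.1, 308.7], 0.67)]]
flask_mid [[([403.6, 245.8], 0.83), ([453.4, 263.6], 0.64), ([339.3, 198.8], 0.3)], [([369.2, 352.5], 0.92), ([377.3, 310.7], 0.88), ([184.4, 194.4], 0.41)]]
flask_cap [[([450.4, 246.0], 0.98), ([402.5, 227.5], 0.8)], [([370.5, 356.0], 0.85), ([375.9, 305.9], 0.58), ([163.3, 279.6], 0.18)]]
(array([ 413.33664402, -224.19188191,   31.76697358]), np.float64(1.075556337087744)) [ 419.99044907 -220.90896351    0.        ] [ 411.50097592 -224.06261251    0.        ]
cap top [ 417.15665302 -203.54299107  100.        ] [ 419.55122932 -215.24218232  100.        ]
side [array([421., 272.]), array([425., 251.]), array([428., 237.])]
top [array([364., 328.]), array([367., 330.]), array([370., 332.])]
holder [518.22026023 169.22218254  95.        ] hinge [637.8041714  150.32664753 170.        ] grip [465.54409256 173.01012577 215.        ]
```

View pics/z.png

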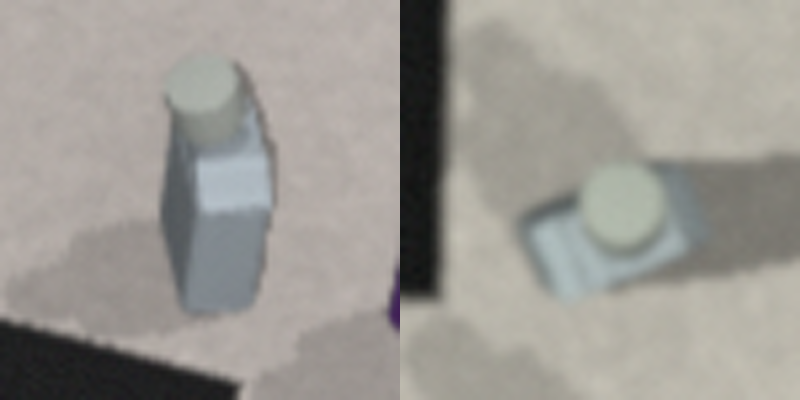

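The flask's wide axis lies about 20° off the image's horizontal, and its cap leans away from the robot (towards the top of the image, +x). So its top face points to yaw ≈ +21°. I'll write a planner and go for the handle first.

```bash
cat >> h.py <<'E'
YS=-7.7; HINGE=np.array([637,150.3,170.])
def frame(z,y):
    z=z/np.linalg.norm(z);y=y-z*(y@z);y/=np.linalg.norm(y);return np.stack([np.cross(y,z),y,z],1)
def lampR(b,ys=None):
    b=np.radians(b);a=np.radians(YS if ys is None else ys);f=np.array([np.cos(a),np.sin(a),0]);u=np.array([0,0,1.])
    return frame(np.cos(b)*f-np.sin(b)*u,np.sin(b)*f+np.cos(b)*u)
def bar(th,hinge=HINGE):
    a=np.radians(YS);f=np.array([np.cos(a),np.sin(a),0]);p=np.arctan2(45,172)+th
    return hinge+178*(-np.cos(p)*f+np.sin(p)*np.array([0,0,1.]))
def cur():
    s=sensors.state();return np.array(s['ee_pos']),R.from_euler('xyz',s['ee_rot'],degrees=True).as_matrix()
def rows(wps,p=None,M=None):
    if p is None:p,M=cur()
    out=[]
    for q,T in wps:
        d=np.round(M.T@(q-p)/10,2);w=np.round(R.from_matrix(M.T@T).as_rotvec(),3)
        out.append(d.tolist()+w.tolist());p=p+M@d*10;M=M@R.from_rotvec(w).as_matrix()
    for i in range(0,len(out),5):
        print([float(v) for r in out[i:i+5] for v in r])
    print('end',p.round(1),'max',np.abs(np.array(out)).max(0))
def line(q,T,n,p=None,M=None):
    if p is None:p,M=cur()
    w=R.from_matrix(M.T@T).as_rotvec()
    return [(p+(q-p)*(i+1)/n,M@R.from_rotvec(w*(i+1)/n).as_matrix()) for i in range(n)]
E
python3 - <<'E'
from h import *
T=lampR(62);q=bar(0)-80*T[:,2];print(bar(0),q)
rows(line(q,T,15))
E
```

```text
[466.34879358 173.37294835 215.05335506] [429.12971906 178.40516466 285.68916249]
[-2.38, -1.85, -0.38, -0.027, -0.023, 0.092, -2.55, -1.61, -0.38, -0.027, -0.023, 0.091, -2.69, -1.37, -0.35, -0.027, -0.023, 0.092, -2.81, -1.1, -0.33, -0.027, -0.022, 0.092, -2.91, -0.83, -0.29, -0.027, -0.023, 0.091]
[-2.98, -0.55, -0.24, -0.027, -0.023, 0.092, -3.02, -0.27, -0.18, -0.027, -0.023, 0.091, -3.04, 0.0, -0.11, -0.027, -0.023, 0.092, -3.02, 0.29, -0.04, -0.027, -0.023, 0.092, -2.99, 0.57, 0.04, -0.027, -0.022, 0.091]
[-2.92, 0.83, 0.12, -0.027, -0.023, 0.092, -2.83, 1.09, 0.22, -0.027, -0.023, 0.091, -2.71, 1.34, 0.31, -0.027, -0.023, 0.092, -2.57, 1.57, 0.41, -0.027, -0.023, 0.092, -2.4, 1.78, 0.51, -0.027, -0.023, 0.091]
end [429.1 178.4 285.7] max [3.04  1.85  0.51  0.027 0.023 0.092]
```

Call:
step_arm:
  plan: [-2.38,-1.85,-0.38,-0.027,-0.023,0.092,-2.55,-1.61,-0.38,-0.027,-0.023,0.091,-2.69,-1.37,-0.35,-0.027,-0.023,0.092,-2.81,-1.1,-0.33,-0.027,-0.022,0.092,-2.91,-0.83,-0.29,-0.027,-0.023,0.091]
  hand: 3.0

```text
time_s: 2.22
ee_pos: [257.2, 424.3, 247.5]
ee_rot: [170.9, 4.6, 135.9]
force: [0.5, 0.1, -0.2]
gripper_width: 60.7
gripper_force: 0.0
```

Call:
step_arm:
  plan: [-2.98,-0.55,-0.24,-0.027,-0.023,0.092,-3.02,-0.27,-0.18,-0.027,-0.023,0.091,-3.04,0.0,-0.11,-0.027,-0.023,0.092,-3.02,0.29,-0.04,-0.027,-0.023,0.092,-2.99,0.57,0.04,-0.027,-0.022,0.091]

```text
time_s: 2.63
ee_pos: [343.4, 300.7, 266.9]
ee_rot: [160.8, 4.5, 108.7]
force: [0.3, 0.1, 0.2]
gripper_width: 30.4
gripper_force: 0.0
```

Call:
step_arm:
  plan: [-2.92,0.83,0.12,-0.027,-0.023,0.092,-2.83,1.09,0.22,-0.027,-0.023,0.091,-2.71,1.34,0.31,-0.027,-0.023,0.092,-2.57,1.57,0.41,-0.027,-0.023,0.092,-2.4,1.78,0.51,-0.027,-0.023,0.091]

```text
time_s: 3.05
ee_pos: [429.5, 177.0, 286.2]
ee_rot: [151.9, -0.1, 82.1]
force: [0.8, 0.5, 0.3]
gripper_width: 30.0
gripper_force: 0.0
```

```bash
python3 - <<'E'
from h import *
P={n:viewer.grab_frame(n) for n in('side','top')}
a=P['side']['img'][280:430,220:420];b=P['top']['img'][180:330,100:300]
o=np.hstack([cv2.resize(i,(400,300),interpolation=cv2.INTER_CUBIC) for i in(a,b)])
for k,(n,c) in enumerate((('side',(220,280)),('top',(100,180)))):
    u=(proj(P[n],bar(0))-c)*2; cv2.circle(o,(int(u[0])+400*k,int(u[1])),3,(255,0,0),-1)
cv2.imwrite('pics/l1.png',o[:,:,::-1])
s=sensors.state();print(s['qpos'].round(1))
T=lampR(62);rows(line(bar(0),T,5))
E
```

```text
[ 33.2  -4.2 113.3 -23.4  51.4  52.8]
[0.05, -0.03, 1.6, 0.0, 0.001, -0.001, 0.04, -0.02, 1.6, 0.001, 0.0, -0.001, 0.05, -0.02, 1.6, -0.0, 0.001, -0.0, 0.04, -0.03, 1.6, 0.0, 0.0, -0.001, 0.05, -0.02, 1.6, 0.0, 0.001, -0.001]
end [466.4 173.4 215. ] max [5.0e-02 3.0e-02 1.6e+00 1.0e-03 1.0e-03 1.0e-03]
```

View pics/l1.png

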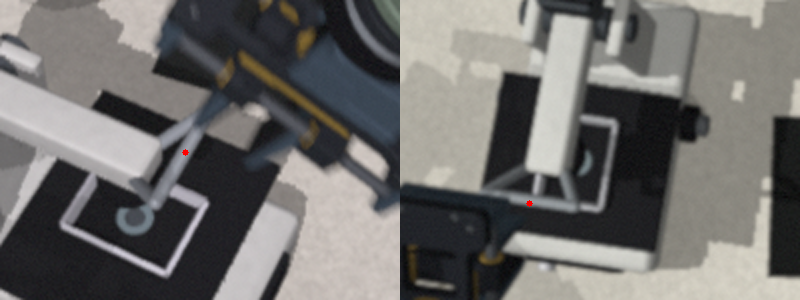

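The red dot (my estimate) sits on the bar in both views, but about 3 mm towards the robot, so I shift by +3 mm in x and approach.

Call:
step_arm:
  plan: [0.05,0.03,1.6,0,0,0,0.05,0.03,1.6,0,0,0,0.05,0.03,1.6,0,0,0,0.05,0.03,1.6,0,0,0,0.05,0.03,1.6,0,0,0]

```text
time_s: 3.57
ee_pos: [468.0, 176.3, 215.2]
ee_rot: [152.0, -0.0, 82.4]
force: [0.5, -0.2, 0.7]
gripper_width: 29.7
gripper_force: 0.0
```

Call:
step_arm:
  plan: [0,0,0,0,0,0,0,0,0,0,0,0,0,0,0,0,0,0,0,0,0,0,0,0]
  hand: 0.6
  newtons: 6

```text
time_s: 3.9
ee_pos: [467.8, 176.3, 216.7]
ee_rot: [152.0, -0.1, 82.3]
force: [0.6, 1.0, -2.0]
gripper_width: 9.9
gripper_force: 6.0
```

```bash
python3 - <<'E'
from h import *
p,M=cur();o=p-bar(0);b0=62
n=25;th=[1.74*(i+1)/n for i in range(n)]
rows([(bar(t)+o,lampR(62+30*t/1.74,-7.7)) for t in th])
E
```

```text
[0.0, 0.87, -0.88, 0.022, -0.001, -0.0, 0.0, 0.91, -0.84, 0.021, -0.0, -0.0, 0.0, 0.96, -0.79, 0.021, -0.0, -0.0, 0.0, 0.98, -0.75, 0.021, -0.0, -0.0, 0.0, 1.03, -0.69, 0.021, -0.0, -0.0]
[0.0, 1.06, -0.65, 0.021, -0.0, -0.0, 0.0, 1.08, -0.59, 0.02, -0.0, -0.0, 0.0, 1.12, -0.54, 0.021, -0.0, -0.0, 0.0, 1.14, -0.49, 0.021, -0.0, -0.0, 0.0, 1.16, -0.42, 0.021, -0.0, -0.0]
[0.0, 1.18, -0.38, 0.021, -0.0, -0.0, 0.0, 1.2, -0.31, 0.021, -0.0, -0.0, 0.0, 1.21, -0.25, 0.021, -0.0, -0.0, 0.0, 1.23, -0.2, 0.021, -0.0, -0.0, 0.0, 1.23, -0.14, 0.021, -0.0, -0.0]
[0.0, 1.23, -0.07, 0.021, -0.0, 0.0, 0.0, 1.24, -0.02, 0.021, -0.0, 0.0, 0.0, 1.24, 0.05, 0.021, -0.0, 0.0, 0.0, 1.23, 0.1, 0.021, -0.0, 0.0, 0.0, 1.23, 0.16, 0.021, -0.0, 0.0]
[0.0, 1.22, 0.23, 0.021, -0.0, 0.0, 0.0, 1.21, 0.28, 0.021, -0.0, 0.0, 0.0, 1.19, 0.34, 0.021, -0.0, 0.0, 0.0, 1.17, 0.4, 0.021, -0.0, 0.0, 0.0, 1.15, 0.45, 0.02, -0.0, 0.0]
end [711.2 143.3 333.8] max [0.00e+00 1.24e+00 8.80e-01 2.20e-02 1.00e-03 0.00e+00]
```

Call:
step_arm:
  plan: [0,0.87,-0.88,0.021,0,0,0,0.91,-0.84,0.021,0,0,0,0.96,-0.79,0.021,0,0,0,0.98,-0.75,0.021,0,0,0,1.03,-0.69,0.021,0,0]

```text
time_s: 4.32
ee_pos: [492.0, 172.2, 272.8]
ee_rot: [158.2, 0.0, 82.3]
force: [-2.7, -0.7, 0.8]
gripper_width: 9.6
gripper_force: 6.0
```

Call:
step_arm:
  plan: [0,1.06,-0.65,0.021,0,0,0,1.08,-0.59,0.021,0,0,0,1.12,-0.54,0.021,0,0,0,1.14,-0.49,0.021,0,0,0,1.16,-0.42,0.021,0,0]

```text
time_s: 4.73
ee_pos: [535.6, 166.2, 317.4]
ee_rot: [164.1, 0.0, 82.3]
force: [-2.0, -1.1, 0.7]
gripper_width: 9.7
gripper_force: 6.0
```

Held well with low forces, so I continue the arc.

Call:
step_arm:
  plan: [0,1.18,-0.38,0.021,0,0,0,1.2,-0.31,0.021,0,0,0,1.21,-0.25,0.021,0,0,0,1.23,-0.2,0.021,0,0,0,1.23,-0.14,0.021,0,0]

```text
time_s: 5.15
ee_pos: [591.4, 158.5, 343.9]
ee_rot: [170.0, 0.1, 82.3]
force: [-0.1, -1.4, -0.3]
gripper_width: 9.8
gripper_force: 6.0
```

Call:
step_arm:
  plan: [0,1.23,-0.07,0.021,0,0,0,1.24,-0.02,0.021,0,0,0,1.24,0.05,0.021,0,0,0,1.23,0.1,0.021,0,0,0,1.23,0.16,0.021,0,0]

```text
time_s: 5.57
ee_pos: [652.5, 150.2, 349.6]
ee_rot: [176.0, 0.1, 82.3]
force: [0.9, -2.8, -1.1]
gripper_width: 9.7
gripper_force: 6.0
```

Call:
step_arm:
  plan: [0,1.22,0.23,0.021,0,0,0,1.21,0.28,0.021,0,0,0,1.19,0.34,0.021,0,0,0,1.17,0.4,0.021,0,0,0,1.15,0.45,0.021,0,0]

```text
time_s: 5.98
ee_pos: [711.9, 142.0, 333.9]
ee_rot: [-178.0, 0.1, 82.3]
force: [0.2, -1.9, 0.1]
gripper_width: 9.8
gripper_force: 6.0
```

Call:
step_arm:
  plan: [0,0,0,0,0,0,0,0,0,0,0,0,0,0,0,0,0,0]

```text
time_s: 6.23
ee_pos: [710.7, 142.3, 332.6]
ee_rot: [-177.9, 0.1, 82.3]
force: [-1.0, -3.8, -3.2]
gripper_width: 9.9
gripper_force: 6.0
```

Call:
step_arm:
  plan: [0,0,0,0,0,0,0,0,0,0,0,0,0,0,0,0,0,0,0,0,0,0,0,0]
  hand: 3.0

```text
time_s: 6.57
ee_pos: [711.0, 143.6, 333.9]
ee_rot: [-178.0, -0.1, 82.4]
force: [0.1, -0.4, -0.6]
gripper_width: 29.6
gripper_force: 0.0
```

Call:
step_arm:
  plan: [0,0,-1.5,0,0,0,0,0,-2,0,0,0,0,0,-2,0,0,0,0,0,-2,0,0,0,0,0,-2,0,0,0]

```text
time_s: 6.98
ee_pos: [714.3, 142.9, 429.4]
ee_rot: [-178.0, -0.0, 82.4]
force: [0.3, -1.5, -0.2]
gripper_width: 30.0
gripper_force: 0.0
```

```bash
python3 - <<'E'
from h import *
P={n:viewer.grab_frame(n) for n in('side','top')}
a=P['side']['img'][210:460,150:400];b=P['top']['img'][130:330,100:300]
o=np.hstack([cv2.resize(i,(400,400),interpolation=cv2.INTER_CUBIC) for i in(a,b)])
cv2.imwrite('pics/l2.png',o[:,:,::-1])
cv2.imwrite('pics/l2s.png',P['side']['img'][:,:,::-1]);cv2.imwrite('pics/l2t.png',P['top']['img'][:,:,::-1])
for t in ('holder','lamp_grip','hinge'):
  r={n:viewer.pinpoint(t,P[n]) for n in P}
  print(t,{n:[(d['location'],round(d['score'],2)) for d in r[n][:2]] for n in P})
  if r['side'] and r['top']:print(tri(P['side'],r['side'][0]['location'],P['top'],r['top'][0]['location']))
s=sensors.state();print(s['ee_pos'],s['qpos'].round(1),s['time_s'])
E
```

```text
holder {'side': [([288.3, 389.3], 0.71)], 'top': [([187.5, 261.7], 0.98)]}
(array([508.22909624, 169.84977418,  94.70943436]), np.float64(0.9576510148337253))
lamp_grip {'side': [([148.3, 237.3], 0.61), ([289.6, 416.0], 0.44)], 'top': [([168.3, 122.7], 0.71)]}
(array([708.04315245, 138.08800989, 333.74248868]), np.float64(1.3079322453895352))
hinge {'side': [([209.9, 329.1], 0.7), ([404.4, 229.5], 0.31)], 'top': [([189.0, 191.3], 0.73)]}
(array([636.71589317, 150.45726217, 168.69838777]), np.float64(1.5963294468941898))
[714.4877888  142.48775958 426.01885719] [ 10.1  35.3  34.    0.7 112.9  18. ] 7.3833
```

View pics/l2.png

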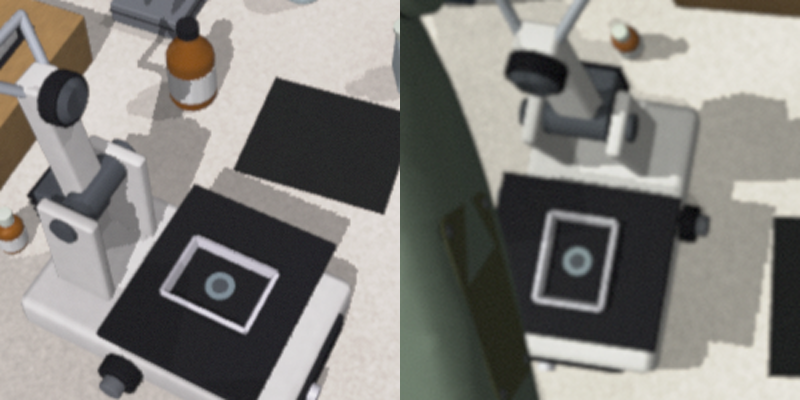

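The lamp arm rests right back and the holder is in clear view. Now I refine the holder yaw (lip outline) and the flask base (edges read in the zoom).

```bash
python3 - <<'E'
from h import *
P={n:viewer.grab_frame(n) for n in('side','top')}
im=P['top']['img'].astype(int);m=((im.min(2)>110)).astype(np.uint8);m[:232]=0;m[288:]=0;m[:,:164]=0;m[:,212:]=0
n,l,st,c=cv2.connectedComponentsWithStats(m);print(st[1:])
for k in range(1,n):
  if st[k][4]>60:
    ys,xs=np.where(l==k);pts=np.array([at_z(P['top'],(x,y),101)[:2] for x,y in zip(xs,ys)],np.float32)
    print(cv2.minAreaRect(pts))
S,T=P['side'],P['top']
a,b=at_z(S,(399.7,267.2),0),at_z(S,(414.1,266.3),0);d=a-b;print('side +y face base',a,b,np.linalg.norm(d),'yaw',np.degrees(np.arctan2(d[1],d[0])))
y=np.array([-d[1],d[0],0])/np.linalg.norm(d);print('base c',(a+b)/2-26*y)
E=[at_z(T,((u-400)/6.667+345,v/6.667+275),66) for u,v in((565,300),(695,250))]
e=E[0]-E[1];print('top edge',E,np.degrees(np.arctan2(e[1],e[0]))-90)
C=at_z(T,(378.3,305.8),100),at_z(S,(365+203/5.333,210+85/5.333),100);print('captop',C)
M=[at_z(T,(376,310.5),66)];print(M)
E
```

```text
[[166 235  43  51 566]
 [182 254  13  13  93]]
((511.765625, 169.3533477783203), (73.74508666992188, 95.48672485351562), 81.77826690673828)
((511.69708251953125, 167.2698974609375), (24.430124282836914, 24.020307540893555), 2.033700466156006)
side +y face base [ 412.61754649 -195.61829875    0.        ] [ 386.32673727 -206.68711527    0.        ] 28.525871568296914 yaw 22.831806927540043
base c [ 409.56085131 -225.11555205    0.        ]
top edge [array([ 391.53923178, -202.40474277,   66.        ]), array([ 407.08442018, -243.12862271,   66.        ])] 20.892940365472768
captop (array([ 421.93955867, -215.86426378,  100.        ]), array([ 419.68701789, -210.92368783,  100.        ]))
[array([ 411.09241164, -215.54492745,   66.        ])]
```

```bash
cat >> h.py <<'E'
def flaskR(yaw,a=45):
    a=np.radians(a);c,s=np.cos(np.radians(yaw)),np.sin(np.radians(yaw));fx=np.array([c,s,0]);fy=np.array([-s,c,0])
    return frame(-np.cos(a)*fx-np.sin(a)*np.array([0,0,1.]),-fy),fx
E
python3 - <<'E'
from h import *
T,fx=flaskR(22);q=np.array([411,-222,40.5])+16.5*fx;print(q)
rows(line(q-90*T[:,2],T,20))
P=viewer.grab_frame('top');print('jar',at_z(P,(422,239),45),'bottle',at_z(P,(326,199),60))
E
```

```text
[ 426.2985336  -215.81899121   40.5       ]
[-1.81, -0.85, 1.65, 0.019, -0.034, 0.05, -1.79, -0.73, 1.72, 0.019, -0.035, 0.051, -1.76, -0.6, 1.8, 0.019, -0.034, 0.05, -1.73, -0.48, 1.87, 0.019, -0.035, 0.051, -1.68, -0.36, 1.94, 0.019, -0.034, 0.05]
[-1.64, -0.24, 1.99, 0.019, -0.035, 0.05, -1.56, -0.12, 2.06, 0.019, -0.034, 0.051, -1.51, -0.0, 2.11, 0.019, -0.035, 0.05, -1.42, 0.11, 2.16, 0.019, -0.034, 0.051, -1.34, 0.22, 2.21, 0.019, -0.035, 0.05]
[-1.25, 0.33, 2.24, 0.019, -0.034, 0.05, -1.15, 0.44, 2.28, 0.019, -0.034, 0.051, -1.05, 0.53, 2.31, 0.019, -0.035, 0.05, -0.94, 0.63, 2.33, 0.019, -0.034, 0.051, -0.83, 0.72, 2.35, 0.019, -0.035, 0.05]
[-0.7, 0.8, 2.36, 0.019, -0.034, 0.05, -0.59, 0.87, 2.37, 0.019, -0.035, 0.051, -0.45, 0.95, 2.36, 0.019, -0.034, 0.05, -0.32, 1.02, 2.37, 0.019, -0.035, 0.051, -0.19, 1.07, 2.35, 0.019, -0.034, 0.05]
end [ 485.3 -192.   104.1] max [1.81  1.07  2.37  0.019 0.035 0.051]
jar [ 563.85308484 -319.2303372    45.        ] bottle [ 647.12950759 -110.57069234   60.        ]
```

Call:
step_arm:
  plan: [-1.81,-0.85,1.65,0.019,-0.034,0.05,-1.79,-0.73,1.72,0.019,-0.035,0.051,-1.76,-0.6,1.8,0.019,-0.034,0.05,-1.73,-0.48,1.87,0.019,-0.035,0.051,-1.68,-0.36,1.94,0.019,-0.034,0.05]
  hand: 9.0

```text
time_s: 7.95
ee_pos: [656.8, 58.2, 346.1]
ee_rot: [-173.7, 11.1, 68.5]
force: [1.0, -0.7, 0.5]
gripper_width: 60.3
gripper_force: 0.0
```

Call:
step_arm:
  plan: [-1.64,-0.24,1.99,0.019,-0.035,0.05,-1.56,-0.12,2.06,0.019,-0.034,0.051,-1.51,0,2.11,0.019,-0.035,0.05,-1.42,0.11,2.16,0.019,-0.034,0.051,-1.34,0.22,2.21,0.019,-0.035,0.05]

```text
time_s: 8.37
ee_pos: [599.6, -25.4, 265.5]
ee_rot: [-172.3, 22.7, 54.8]
force: [0.9, 0.0, 0.3]
gripper_width: 89.5
gripper_force: 0.0
```

Call:
step_arm:
  plan: [-1.25,0.33,2.24,0.019,-0.034,0.05,-1.15,0.44,2.28,0.019,-0.034,0.051,-1.05,0.53,2.31,0.019,-0.035,0.05,-0.94,0.63,2.33,0.019,-0.034,0.051,-0.83,0.72,2.35,0.019,-0.035,0.05]

```text
time_s: 8.78
ee_pos: [542.6, -108.9, 184.7]
ee_rot: [-174.0, 34.3, 39.8]
force: [0.5, 0.3, 0.3]
gripper_width: 90.2
gripper_force: 0.0
```

```bash
python3 - <<'E'
from h import *
s=sensors.state();print(s['ee_pos'],s['ee_rot'],s['qpos'].round(1),s['force'])
T,fx=flaskR(22);q=np.array([411,-222,40.5])+16.5*fx
rows(line(q-90*T[:,2],T,8))
E
```

```text
[ 542.5874796  -108.93245917  184.6841315 ] [-173.97543613   34.26138292   39.84444001] [ -2.5  33.6  79.1 -17.6  97.5  51.9] [0.46111287 0.27355075 0.28585222]
[-0.44, 0.5, 1.47, 0.012, -0.022, 0.031, -0.39, 0.52, 1.48, 0.012, -0.021, 0.031, -0.34, 0.56, 1.47, 0.011, -0.022, 0.032, -0.29, 0.58, 1.48, 0.012, -0.021, 0.031, -0.24, 0.6, 1.48, 0.012, -0.022, 0.031]
[-0.19, 0.64, 1.47, 0.012, -0.022, 0.031, -0.14, 0.65, 1.47, 0.012, -0.021, 0.031, -0.08, 0.68, 1.46, 0.012, -0.022, 0.031]
end [ 485.3 -192.   104.1] max [0.44  0.68  1.48  0.012 0.022 0.032]
```

Call:
step_arm:
  plan: [-0.44,0.5,1.47,0.012,-0.022,0.031,-0.39,0.52,1.48,0.012,-0.021,0.031,-0.34,0.56,1.47,0.011,-0.022,0.032,-0.29,0.58,1.48,0.012,-0.021,0.031,-0.24,0.6,1.48,0.012,-0.022,0.031]

```text
time_s: 9.2
ee_pos: [507.2, -160.6, 134.3]
ee_rot: [-177.1, 41.1, 29.2]
force: [0.6, -0.5, -0.1]
gripper_width: 89.9
gripper_force: 0.0
```

Call:
step_arm:
  plan: [-0.19,0.64,1.47,0.012,-0.022,0.031,-0.14,0.65,1.47,0.012,-0.021,0.031,-0.08,0.68,1.46,0.012,-0.022,0.031,0,0,0,0,0,0]

```text
time_s: 9.53
ee_pos: [484.5, -192.6, 102.5]
ee_rot: [-179.7, 45.2, 22.2]
force: [-0.7, -0.1, -0.7]
gripper_width: 90.1
gripper_force: 0.0
```

```bash
python3 - <<'E'
from h import *
P={n:viewer.grab_frame(n) for n in('side','top')}
S,T_=P['side'],P['top']
B=np.array([411,-222,0.]);T,fx=flaskR(22);fy=np.array([-fx[1],fx[0],0]);q=B+[0,0,40.5]+16.5*fx
crop={'side':(340,170,160,160),'top':(300,230,130,130)};o=[]
for n in P:
    x,y,w,h=crop[n];k=400/w;I=cv2.resize(P[n]['img'][y:y+h,x:x+w],(400,400),interpolation=cv2.INTER_CUBIC)
    f=lambda X:tuple(int(v) for v in (proj(P[n],X)-(x,y)+.5)*k)
    for z in(0,60):
        c=[f(B+a*14*fx+b*26*fy+[0,0,z]) for a,b in((1,1),(1,-1),(-1,-1),(-1,1))]
        cv2.polylines(I,[np.array(c)],True,(255,0,0) if z else (0,255,0),1)
    cv2.circle(I,f(B+9*fx+[0,0,90]),2,(255,0,255),-1);o.append(I)
cv2.imwrite('pics/f1.png',np.hstack(o)[:,:,::-1])
s=sensors.state();print(s['ee_pos'],s['qpos'].round(1),s['force'])
rows(line(q,T,6))
E
```

```text
[ 486.14379367 -191.34151542  104.46081054] [ -9.6  39.9  85.5 -21.8  94.6  64.4] [-0.19357281 -0.08905038 -0.22785516]
[-0.01, 0.01, 1.52, -0.0, -0.0, 0.001, -0.01, 0.0, 1.51, -0.0, -0.0, 0.0, -0.01, 0.01, 1.52, -0.0, -0.0, 0.001, -0.01, 0.0, 1.51, -0.001, -0.001, 0.0, -0.01, 0.01, 1.52, 0.0, 0.0, 0.001]
[-0.0, 0.0, 1.51, 0.0, 0.0, 0.0]
end [ 426.3 -215.8   40.5] max [1.00e-02 1.00e-02 1.52e+00 1.00e-03 1.00e-03 1.00e-03]
```

View pics/f1.png

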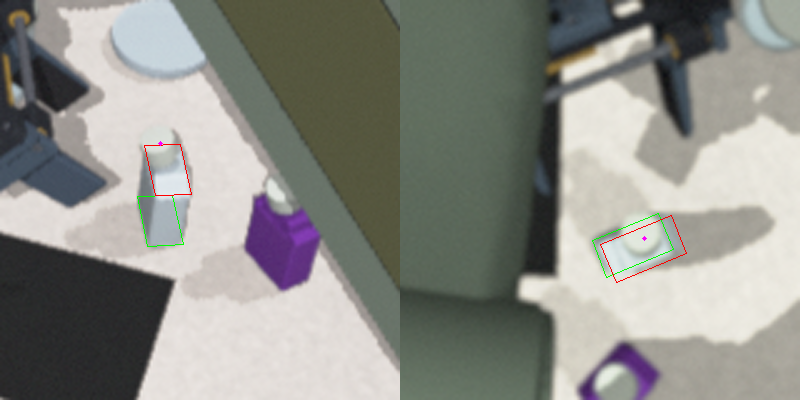

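The projected box matches the flask in both views to about 3 mm (slightly too far in -y). I shift by that and go in.

Call:
step_arm:
  plan: [0,-0.05,1.5,0,0,0,0,-0.05,1.5,0,0,0,0,-0.05,1.5,0,0,0,0,-0.05,1.5,0,0,0,0,0,1.5,0,0,0]

```text
time_s: 10.05
ee_pos: [437.1, -208.8, 52.1]
ee_rot: [-180.0, 44.8, 22.2]
force: [-0.6, -0.1, -0.3]
gripper_width: 89.9
gripper_force: 0.0
```

Call:
step_arm:
  plan: [0,0,1.4,0,0,0,0,0,0,0,0,0,0,0,0,0,0,0]

```text
time_s: 10.3
ee_pos: [427.8, -212.7, 42.4]
ee_rot: [-179.9, 44.9, 22.2]
force: [-0.0, -0.1, 0.3]
gripper_width: 90.1
gripper_force: 0.0
```

```bash
python3 - <<'E'
from h import *
P={n:viewer.grab_frame(n) for n in('side','top')}
crop={'side':(340,170,160,160),'top':(300,230,130,130)};o=[]
for n in P:
    x,y,w,h=crop[n];o.append(cv2.resize(P[n]['img'][y:y+h,x:x+w],(400,400),interpolation=cv2.INTER_CUBIC))
cv2.imwrite('pics/f2.png',np.hstack(o)[:,:,::-1])
s=sensors.state();print(s['ee_pos'],s['ee_rot'],s['qpos'].round(1),s['force'])
E
```

```text
[ 428.73673802 -212.84598724   42.56387043] [-179.98993394   44.79838788   22.16986187] [-12.3  40.4  96.3 -23.7  83.3  67. ] [ 0.43273442  0.03549858 -0.10516332]
```

View pics/f2.png

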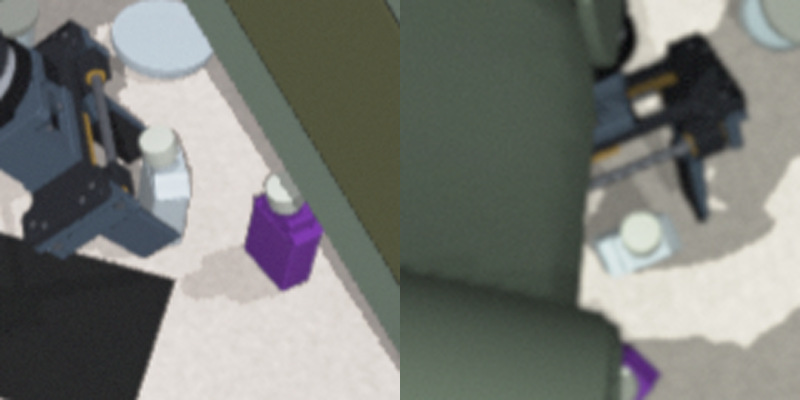

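Call:
step_arm:
  plan: [0,0,0.3,0,0,0,0,0,0,0,0,0,0,0,0,0,0,0]
  hand: 6.2
  newtons: 12

```text
time_s: 10.65
ee_pos: [425.6, -213.8, 39.8]
ee_rot: [-179.9, 44.9, 22.2]
force: [-1.0, 0.6, -0.4]
gripper_width: 73.1
gripper_force: 0.0
```

Call:
step_arm:
  plan: [0,0,0,0,0,0,0,0,0,0,0,0,0,0,0,0,0,0]
  hand: 4.6

```text
time_s: 10.9
ee_pos: [425.3, -213.9, 39.6]
ee_rot: [-179.9, 44.9, 22.2]
force: [0.7, 0.0, -0.0]
gripper_width: 52.9
gripper_force: 0.1
```

Call:
step_arm:
  plan: [0,0,0,0,0,0,0,0,0,0,0,0]

```text
time_s: 11.07
ee_pos: [425.3, -213.9, 39.6]
ee_rot: [-179.9, 44.9, 22.2]
force: [0.4, -0.3, 0.4]
gripper_width: 51.9
gripper_force: 12.0
```

Flask gripped (52 mm). Before carrying it I'll fit a simple kinematic model to check that the final pose keeps joint 6 in range.

```bash
cat > kin.py <<'E'
from h import *
from scipy.optimize import least_squares
s=sensors.state()
D=[([71.62,18.313,89.639,0,72.044,-1.145],[170.36,549.2,227.97]),([10.1,35.3,34.0,.7,112.9,18.0],[714.49,142.49,426.0]),
([-2.5,33.6,79.1,-17.6,97.5,51.9],[542.6,-108.9,184.7]),([-9.6,39.9,85.5,-21.8,94.6,64.4],[486.1,-191.3,104.5]),([-12.3,40.4,96.3,-23.7,83.3,67.],[428.7,-212.8,42.56]),
([33.2,-4.2,113.3,-23.4,51.4,52.8],[429.5,177,286.2])]
Rz=lambda a:R.from_euler('z',a,degrees=True).as_matrix();Ry=lambda a:R.from_euler('y',a,degrees=True).as_matrix()
def fk(q,k):
    h,a,L1,e,L2,d=k;A=Rz(q[0])
    p=np.array([a,0,h])+Ry(q[1])@[0,0,L1]+Ry(q[1]+q[2])@[e,0,L2]
    W=Ry(q[1]+q[2])@Rz(q[3])@Ry(q[4])@Rz(q[5]);return A@(p+W@[0,0,d]),A@W
f=least_squares(lambda k:np.concatenate([fk(q,k)[0]-x for q,x in D]),[300,0,400,0,400,200]);K=f.x
C=fk(s['qpos'],K)[1].T@cur()[1]
lo=np.array([-177.97,-48.28,12.27,-77.06,2.81,-146.56]);hi=np.array([177.97,115.42,149.76,257.06,150.46,146.56])
def ik(p,M,q0):
    def r(q):
        x,W=fk(q,K);return np.concatenate([(x-p)/5,R.from_matrix(M.T@W@C).as_rotvec()*60])
    g=least_squares(r,np.clip(q0,lo+.1,hi-.1),bounds=(lo,hi));return g.x,g.cost
if __name__=='__main__':
    print(K.round(1),np.abs(f.fun).max(),C.round(2).tolist())
    p,M=cur();t=np.array([15.4,0,39.6]);F0=Rz(22.2);G=F0.T@M
    F1=np.stack([[0,0,1],Rz(-8.2)[:,1],-Rz(-8.2)[:,0]],1)
    H=np.array([509.5,169.5,95.])
    for dz in(0,60,110):
        q,c=ik(H+[0,0,14+dz]+F1@(t-[0,0,36]),F1@G,s['qpos']);print(dz,q.round(1),c)
        q,c=ik(H+[0,0,14+dz]+F1@(t-[0,0,36]),F1@G,[30,0,110,60,50,20]);print(dz,q.round(1),c)
E
python3 kin.py
```

```text
[153.5  15.8 559.1  39.  413.  291.7] 11.633809293241598 [[0.0, -1.0, 0.0], [1.0, 0.0, 0.0], [-0.0, 0.0, 1.0]]
0 [ 21.4   9.7 124.3 -36.   15.9 146.6] 123.8552232466467
0 [ 21.4   9.7 124.3 -36.   15.9 146.6] 123.85522329746134
60 [ 23.8   4.6 121.6 -35.8  22.9 146.6] 73.51547900473915
60 [ 23.8   4.6 121.6 -35.8  22.9 146.6] 73.51547900205343
110 [ 25.9   1.1 118.6 -35.7  29.2 146.6] 43.01198494795211
110 [ 25.9   1.1 118.6 -35.7  29.2 146.6] 43.011984948223855
```

Joint 6 would hit its limit, so I regrasp with the tool turned a half turn. First I check that, and which tilt is best.

```bash
sed -i 's/^(\[33.2,-4.2.*/]/; s/^,\?\]$/]/' kin.py; sed -i '/^if __name__/,$d' kin.py; grep -n "67\.\]" kin.py; cat > k2.py <<'E'
from kin import *
print(K.round(1),np.abs(f.fun).max())
p,M=cur();F0=Rz(22.2);B=p-F0@[15.4,0,39.6]
F1=np.stack([[0,0,1],Rz(-8.2)[:,1],-Rz(-8.2)[:,0]],1);H=np.array([509.5,169.5,95.])
for a in(45,35,25):
    T,fx=flaskR(22.2,a);T=T@Rz(180)
    for g in(40,):
        z=F0.T@T[:,2]
        # lowest pad corner 10mm above stage when seated (x=-14+10)
        ar=np.radians(a);gx=-14+10+19*np.cos(np.pi/2-ar+0)*0+ (14*np.cos(ar)+16*np.sin(ar))
        t=np.array([gx,0,g]);G=F0.T@T
        q,c=ik(B+F0@t,T,[-12,40,96,-24,83,-113]);print(a,gx.round(1),'start',q.round(0),round(c,2))
        for dz in(0,60,110):
            q,c=ik(H+[0,0,14+dz]+F1@(t-[0,0,36]),F1@G,[30,0,115,-30,40,-40]);print('  ',dz,q.round(0),round(c,2))
E
python3 k2.py
```

```text
5:([-2.5,33.6,79.1,-17.6,97.5,51.9],[542.6,-108.9,184.7]),([-9.6,39.9,85.5,-21.8,94.6,64.4],[486.1,-191.3,104.5]),([-12.3,40.4,96.3,-23.7,83.3,67.],[428.7,-212.8,42.56]),
[156.4  18.3 554.6  38.8 412.9 292.1] 11.670484447333848
45 17.2 start [ -12.   41.   96.  -24.   83. -113.] 0.0
   0 [ 33.  13. 127. -77.  28.  19.] 9.08
   60 [ 34.   7. 126. -73.  30.  13.] 0.0
   110 [ 34.   3. 122. -59.  33.  -3.] 0.0
35 16.6 start [ -11.   46.   93.  -26.   91. -111.] 0.0
   0 [ 30.  13. 125. -59.  24.  -1.] 0.0
   60 [ 30.   7. 120. -43.  31. -19.] 0.0
   110 [ 30.   3. 116. -35.  37. -28.] 0.0
25 15.5 start [ -10.   51.   90.  -29.   99. -110.] 0.0
   0 [ 26.  13. 119. -29.  30. -33.] 0.0
   60 [ 26.   9. 114. -23.  38. -40.] 0.0
   110 [ 26.   5. 110. -19.  46. -44.] 0.0
```

```bash
python3 - <<'E'
from h import *
p,M=cur();B=np.array([411,-219.5,0.]);Rz=lambda a:R.from_euler('z',a,degrees=True).as_matrix()
T0,fx=flaskR(22.2,45);T1,_=flaskR(22.2,38)
p0=p-100*T0[:,2];print(p,'retreat')
tgt=p-15.4*fx*0+fx*1.3+[0,0,0.4];p1=tgt-90*T1[:,2];n=28;print('target',tgt,T1[:,2])
W=[]
for i in range(1,n+1):
    t=i/n;T,_=flaskR(22.2,45-7*t);W.append((p0+(p1-p0)*t+np.array([0,0,100*np.sin(np.pi*t)]),T@Rz(-180*t)))
rows(W,p0,T0)
E
```

```text
[ 425.32476969 -213.92044194   39.59914953] retreat
target [ 426.52840145 -213.42924892   39.99914953] [-0.72959598 -0.2977426  -0.61566148]
[-0.75, -0.0, -0.76, 0.0, -0.004, -0.112, -0.74, -0.08, -0.74, 0.001, -0.005, -0.112, -0.71, -0.16, -0.72, 0.001, -0.004, -0.113, -0.66, -0.24, -0.69, 0.002, -0.004, -0.112, -0.6, -0.28, -0.65, 0.002, -0.004, -0.112]
[-0.52, -0.33, -0.6, 0.002, -0.003, -0.112, -0.44, -0.35, -0.55, 0.003, -0.003, -0.112, -0.36, -0.36, -0.47, 0.004, -0.003, -0.113, -0.26, -0.34, -0.42, 0.003, -0.003, -0.112, -0.19, -0.3, -0.33, 0.004, -0.002, -0.112]
[-0.12, -0.24, -0.26, 0.004, -0.002, -0.112, -0.06, -0.18, -0.18, 0.004, -0.001, -0.112, -0.03, -0.1, -0.09, 0.005, -0.001, -0.113, 0.0, 0.0, -0.01, 0.004, 0.0, -0.112, 0.0, 0.09, 0.07, 0.004, 0.0, -0.112]
[-0.02, 0.19, 0.16, 0.004, 0.001, -0.112, -0.06, 0.27, 0.23, 0.005, 0.001, -0.112, -0.12, 0.35, 0.31, 0.004, 0.002, -0.113, -0.2, 0.41, 0.39, 0.003, 0.002, -0.112, -0.29, 0.45, 0.44, 0.004, 0.003, -0.112]
[-0.38, 0.49, 0.52, 0.003, 0.003, -0.112, -0.49, 0.48, 0.56, 0.003, 0.003, -0.112, -0.58, 0.47, 0.61, 0.003, 0.003, -0.113, -0.68, 0.43, 0.65, 0.002, 0.004, -0.112, -0.77, 0.37, 0.68, 0.001, 0.004, -0.112]
[-0.83, 0.29, 0.71, 0.002, 0.004, -0.112, -0.89, 0.2, 0.71, 0.0, 0.005, -0.112, -0.92, 0.1, 0.73, 0.001, 0.004, -0.113]
end [ 492.2 -186.7   95.4] max [0.92  0.49  0.76  0.005 0.005 0.113]
```

Call:
step_arm:
  plan: [0,0,0,0,0,0,0,0,0,0,0,0,0,0,0,0,0,0,0,0,0,0,0,0,0,0,0,0,0,0]
  hand: 9.0

```text
time_s: 11.48
ee_pos: [425.2, -213.9, 39.6]
ee_rot: [-179.9, 44.9, 22.2]
force: [0.9, -0.8, -1.1]
gripper_width: 82.1
gripper_force: 0.0
```

Call:
step_arm:
  plan: [0,0,-2,0,0,0,0,0,-2,0,0,0,0,0,-2,0,0,0,0,0,-2,0,0,0,0,0,-2,0,0,0]

```text
time_s: 11.9
ee_pos: [491.2, -187.2, 111.1]
ee_rot: [-179.9, 45.0, 22.2]
force: [0.5, -0.2, -0.3]
gripper_width: 90.0
gripper_force: 0.0
```

Call:
step_arm:
  plan: [-0.75,0,-0.76,0,-0.004,-0.112,-0.74,-0.08,-0.74,0.001,-0.005,-0.112,-0.71,-0.16,-0.72,0.001,-0.004,-0.113,-0.66,-0.24,-0.69,0.002,-0.004,-0.112,-0.6,-0.28,-0.65,0.002,-0.004,-0.112]

```text
time_s: 12.32
ee_pos: [490.9, -187.4, 161.4]
ee_rot: [-150.7, 37.5, 64.8]
force: [0.0, 0.2, 0.8]
gripper_width: 89.9
gripper_force: 0.0
```

Call:
step_arm:
  plan: [-0.52,-0.33,-0.6,0.002,-0.003,-0.112,-0.44,-0.35,-0.55,0.003,-0.003,-0.112,-0.36,-0.36,-0.47,0.004,-0.003,-0.113,-0.26,-0.34,-0.42,0.003,-0.003,-0.112,-0.19,-0.3,-0.33,0.004,-0.002,-0.112]

```text
time_s: 12.73
ee_pos: [491.2, -187.3, 195.6]
ee_rot: [-135.4, 18.3, 94.3]
force: [-0.3, -0.3, 0.0]
gripper_width: 90.2
gripper_force: 0.0
```

Call:
step_arm:
  plan: [-0.12,-0.24,-0.26,0.004,-0.002,-0.112,-0.06,-0.18,-0.18,0.004,-0.001,-0.112,-0.03,-0.1,-0.09,0.005,-0.001,-0.113,0,0,-0.01,0.004,0,-0.112,0,0.09,0.07,0.004,0,-0.112]

```text
time_s: 13.15
ee_pos: [491.5, -187.3, 202.0]
ee_rot: [-131.5, -5.1, 116.6]
force: [-0.1, 0.6, 0.2]
gripper_width: 89.8
gripper_force: 0.0
```

Call:
step_arm:
  plan: [-0.02,0.19,0.16,0.004,0.001,-0.112,-0.06,0.27,0.23,0.005,0.001,-0.112,-0.12,0.35,0.31,0.004,0.002,-0.113,-0.2,0.41,0.39,0.003,0.002,-0.112,-0.29,0.45,0.44,0.004,0.003,-0.112]

```text
time_s: 13.57
ee_pos: [491.8, -187.2, 177.8]
ee_rot: [-137.2, -28.8, 139.5]
force: [-0.2, 0.8, 0.6]
gripper_width: 89.9
gripper_force: 0.0
```

Call:
step_arm:
  plan: [-0.38,0.49,0.52,0.003,0.003,-0.112,-0.49,0.48,0.56,0.003,0.003,-0.112,-0.58,0.47,0.61,0.003,0.003,-0.113,-0.68,0.43,0.65,0.002,0.004,-0.112,-0.77,0.37,0.68,0.001,0.004,-0.112]

```text
time_s: 13.98
ee_pos: [492.0, -186.9, 129.7]
ee_rot: [-158.1, -47.5, 173.5]
force: [1.1, -0.0, 0.4]
gripper_width: 89.7
gripper_force: 0.0
```

Call:
step_arm:
  plan: [-0.83,0.29,0.71,0.002,0.004,-0.112,-0.89,0.2,0.71,0,0.005,-0.112,-0.92,0.1,0.73,0.001,0.004,-0.113,0,0,0,0,0,0,0,0,0,0,0,0]

```text
time_s: 14.4
ee_pos: [491.8, -186.8, 95.2]
ee_rot: [180.0, -52.0, -157.9]
force: [0.3, 0.1, -0.3]
gripper_width: 90.1
gripper_force: 0.0
```

```bash
python3 - <<'E'
from h import *
s=sensors.state();print(s['ee_pos'],s['ee_rot'],s['qpos'].round(1),s['force'],s['time_s'])
Rz=lambda a:R.from_euler('z',a,degrees=True).as_matrix()
T1,fx=flaskR(22.2,38);rows(line(np.array([426.5,-213.4,40]),T1@Rz(180),6))
E
```

```text
[ 491.82153923 -186.84621964   95.21016966] [ 179.98302293  -52.03071329 -157.94593707] [  -8.1   44.4   82.5  -23.7  100.2 -114.1] [ 0.30759011  0.14197121 -0.33460472] 14.4
[-0.0, -0.0, 1.49, 0.0, -0.0, -0.0, -0.0, -0.0, 1.5, 0.001, -0.0, -0.001, -0.01, -0.0, 1.49, 0.0, -0.0, 0.0, 0.0, -0.0, 1.49, 0.001, -0.0, -0.0, -0.0, -0.0, 1.49, -0.0, -0.0, -0.0]
[-0.0, -0.0, 1.5, 0.0, -0.001, -0.001]
end [ 426.4 -213.4   40. ] max [1.0e-02 0.0e+00 1.5e+00 1.0e-03 1.0e-03 1.0e-03]
```

Call:
step_arm:
  plan: [0,0,1.5,0,0,0,0,0,1.5,0,0,0,0,0,1.5,0,0,0,0,0,1.5,0,0,0,0,0,1.5,0,0,0]

```text
time_s: 14.82
ee_pos: [437.4, -209.5, 49.9]
ee_rot: [-179.8, -51.9, -158.1]
force: [0.0, -0.5, -0.2]
gripper_width: 89.8
gripper_force: 0.0
```

Call:
step_arm:
  plan: [0,0,1.5,0,0,0,0,0,0,0,0,0,0,0,0,0,0,0]
  hand: 6.2

```text
time_s: 15.07
ee_pos: [426.6, -213.7, 40.7]
ee_rot: [-180.0, -51.9, -157.9]
force: [0.5, -0.5, 0.0]
gripper_width: 72.8
gripper_force: 0.0
```

Call:
step_arm:
  plan: [0,0,0,0,0,0,0,0,0,0,0,0,0,0,0,0,0,0,0,0,0,0,0,0,0,0,0,0,0,0]
  hand: 4.6
  newtons: 15

```text
time_s: 15.48
ee_pos: [427.2, -213.5, 40.4]
ee_rot: [179.9, -51.9, -157.8]
force: [2.1, 0.8, 4.4]
gripper_width: 52.1
gripper_force: 15.0
```

```bash
cat > k3.py <<'E'
from kin import *
p,M=cur();F0=Rz(22.2);t=F0.T@(p-[411,-219.5,0]);t[1]=0;print('tcp in flask',t.round(1),sensors.state()['gripper_width'])
B=p-F0@t;G=F0.T@M
F1=np.stack([[0,0,1],Rz(-8.2)[:,1],-Rz(-8.2)[:,0]],1);H=np.array([509.5,169.5,95.])
T=F1@G;q=H+[0,0,14+80]+F1@(t-[0,0,36]);np.savez('fl.npz',t=t,G=G,F1=F1,H=H)
print('hover',q)
W=[(p+np.array([0,0,d]),M) for d in(10,30,55,80,100)]
w=R.from_matrix(M.T@T).as_rotvec();print('rot',np.degrees(np.linalg.norm(w)))
n=25;p5=W[-1][0]
for i in range(1,n+1):
    s=i/n;s=s*s*(3-2*s) if False else s
    W.append((p5+(q-p5)*s+np.array([0,0,60*np.sin(np.pi*s)]),M@R.from_rotvec(w*s).as_matrix()))
rows(W)
Q=sensors.state()['qpos'];mx=0
for x,m in W[::3]+[W[-1]]:
    Q,c=ik(x,m,Q);print(x.round(0),Q.round(0),round(c,2))
E
python3 k3.py
```

```text
tcp in flask [17.3  0.  40.4] 52.14917016502283
hover [505.1399763  170.12828901 206.28135812]
rot 93.94180199273183
[0.79, 0.0, -0.62, 0.0, 0.0, 0.0, 1.57, 0.0, -1.23, 0.0, 0.0, 0.0, 1.97, 0.0, -1.54, 0.0, 0.0, 0.0, 1.96, 0.0, -1.55, 0.0, 0.0, 0.0, 1.58, 0.01, -1.23, 0.0, 0.0, 0.0]
[0.26, 1.3, -1.31, -0.003, -0.061, 0.023, 0.2, 1.3, -1.31, -0.003, -0.061, 0.024, 0.14, 1.31, -1.31, -0.002, -0.062, 0.023, 0.07, 1.3, -1.28, -0.003, -0.061, 0.023, -0.01, 1.31, -1.24, -0.003, -0.061, 0.024]
[-0.09, 1.32, -1.19, -0.003, -0.061, 0.023, -0.16, 1.33, -1.12, -0.003, -0.062, 0.023, -0.24, 1.34, -1.05, -0.003, -0.061, 0.023, -0.29, 1.36, -0.95, -0.002, -0.061, 0.024, -0.35, 1.38, -0.85, -0.003, -0.061, 0.023]
[-0.4, 1.4, -0.74, -0.003, -0.062, 0.023, -0.42, 1.42, -0.62, -0.003, -0.061, 0.024, -0.45, 1.44, -0.5, -0.003, -0.061, 0.023, -0.44, 1.46, -0.37, -0.002, -0.061, 0.023, -0.44, 1.49, -0.25, -0.003, -0.062, 0.024]
[-0.41, 1.5, -0.12, -0.003, -0.061, 0.023, -0.38, 1.52, -0.02, -0.003, -0.061, 0.023, -0.33, 1.54, 0.09, -0.003, -0.061, 0.023, -0.27, 1.56, 0.18, -0.003, -0.062, 0.024, -0.2, 1.5
[... 230 characters left out ...]
1, 0.024]
end [505.2 170.2 206.3] max [1.97  1.58  1.55  0.003 0.062 0.024]
[ 427. -213.   50.] [ -11.   43.   94.  -26.   90. -112.] 0.0
[ 427. -213.  120.] [ -11.   38.   92.  -26.   96. -115.] 0.0
[ 433. -183.  161.] [ -10.   32.   92.  -22.   96. -114.] 0.0
[ 443. -137.  189.] [  -7.   25.   93.  -16.   93. -109.] 0.0
[452. -91. 212.] [  -4.   19.   95.  -12.   87. -103.] 0.0
[462. -45. 228.] [ -1.  13.  98.  -8.  80. -97.] 0.0
[471.   1. 236.] [  4.   9. 101.  -7.  71. -89.] 0.0
[480.  47. 236.] [ 10.   5. 106.  -8.  60. -78.] 0.0
[490.  93. 228.] [ 17.   3. 112. -14.  48. -63.] 0.0
[499. 139. 216.] [ 25.   3. 117. -29.  36. -39.] 0.0
[505. 170. 206.] [ 31.   5. 121. -47.  32. -15.] 0.0
```

Feasible with good margins. Lifting and carrying.

Call:
step_arm:
  plan: [0.79,0,-0.62,0,0,0,1.57,0,-1.23,0,0,0,1.97,0,-1.54,0,0,0,1.96,0,-1.55,0,0,0,1.58,0,-1.23,0,0,0]

```text
time_s: 15.9
ee_pos: [426.6, -213.7, 142.1]
ee_rot: [179.9, -51.9, -157.8]
force: [0.4, -0.1, -0.8]
gripper_width: 52.0
gripper_force: 15.0
```

Call:
step_arm:
  plan: [0.26,1.3,-1.31,-0.003,-0.061,0.023,0.2,1.3,-1.31,-0.003,-0.061,0.024,0.14,1.31,-1.31,-0.002,-0.062,0.023,0.07,1.3,-1.28,-0.003,-0.061,0.023,-0.01,1.31,-1.24,-0.003,-0.061,0.024]

```text
time_s: 16.32
ee_pos: [442.3, -136.3, 189.7]
ee_rot: [-175.3, -33.9, -166.0]
force: [-0.3, 0.0, -1.0]
gripper_width: 51.8
gripper_force: 15.0
```

Call:
step_arm:
  plan: [-0.09,1.32,-1.19,-0.003,-0.061,0.023,-0.16,1.33,-1.12,-0.003,-0.062,0.023,-0.24,1.34,-1.05,-0.003,-0.061,0.023,-0.29,1.36,-0.95,-0.002,-0.061,0.024,-0.35,1.38,-0.85,-0.003,-0.061,0.023]

```text
time_s: 16.73
ee_pos: [457.7, -59.6, 224.6]
ee_rot: [-173.8, -15.8, -171.4]
force: [-0.1, -0.3, -0.9]
gripper_width: 52.1
gripper_force: 15.0
```

Call:
step_arm:
  plan: [-0.4,1.4,-0.74,-0.003,-0.062,0.023,-0.42,1.42,-0.62,-0.003,-0.061,0.024,-0.45,1.44,-0.5,-0.003,-0.061,0.023,-0.44,1.46,-0.37,-0.002,-0.061,0.023,-0.44,1.49,-0.25,-0.003,-0.062,0.024]

```text
time_s: 17.15
ee_pos: [473.2, 17.0, 237.7]
ee_rot: [-174.0, 2.4, -176.2]
force: [0.1, 0.4, -0.2]
gripper_width: 52.0
gripper_force: 15.0
```

Call:
step_arm:
  plan: [-0.41,1.5,-0.12,-0.003,-0.061,0.023,-0.38,1.52,-0.02,-0.003,-0.061,0.023,-0.33,1.54,0.09,-0.003,-0.061,0.023,-0.27,1.56,0.18,-0.003,-0.062,0.024,-0.2,1.56,0.27,-0.002,-0.061,0.023]

```text
time_s: 17.57
ee_pos: [488.7, 93.5, 228.8]
ee_rot: [-175.9, 20.4, 178.6]
force: [-0.1, -0.2, -0.8]
gripper_width: 51.8
gripper_force: 15.0
```

Call:
step_arm:
  plan: [-0.13,1.57,0.33,-0.003,-0.061,0.023,-0.06,1.57,0.39,-0.003,-0.061,0.024,0.03,1.58,0.42,-0.003,-0.062,0.023,0.09,1.57,0.44,-0.003,-0.061,0.023,0.17,1.57,0.45,-0.002,-0.061,0.024]

```text
time_s: 17.98
ee_pos: [503.1, 163.8, 207.7]
ee_rot: [-179.5, 37.0, 172.2]
force: [-0.1, -1.1, -1.0]
gripper_width: 51.9
gripper_force: 15.0
```

```bash
python3 - <<'E'
from h import *
for _ in range(3): P={n:viewer.grab_frame(n) for n in('side','top')}
L=np.load('fl.npz');p,M=cur();F=M@L['G'].T;o=p-F@L['t']
print(p,sensors.state()['ee_rot'],sensors.state()['qpos'].round(1),sensors.state()['gripper_width'],'flask axes',F.round(3).tolist(),'mid',o+F@[0,0,36])
crop={'side':(210,290,200,200),'top':(100,170,160,160)};out=[]
for n in P:
    x,y,w,h=crop[n];h=min(h,480-y);k=400/w;I=cv2.resize(P[n]['img'][y:y+h,x:x+w],(400,int(h*k)),interpolation=cv2.INTER_CUBIC)
    f=lambda X:tuple(int(v) for v in (proj(P[n],o+F@np.array(X,float))-(x,y)+.5)*k)
    for X in(-14,14):
        cv2.polylines(I,[np.array([f((X,26,0)),f((X,-26,0)),f((X,-26,60)),f((X,26,60))])],True,(255,0,0) if X>0 else (0,255,0),1)
    cv2.circle(I,f((9,0,90)),2,(255,0,255),-1)
    out.append(cv2.copyMakeBorder(I,0,400-I.shape[0],0,0,cv2.BORDER_CONSTANT))
cv2.imwrite('pics/h1.png',np.hstack(out)[:,:,::-1])
for t in('flask','flask_mid','flask_cap'):
    r={n:[d for d in viewer.pinpoint(t,P[n])] for n in P}
    print(t,{n:[(np.round(d['location']),round(d['score'],2)) for d in r[n][:3]] for n in P})
E
```

```text
[504.28903796 162.92482128 208.39382455] [-179.47034845   36.83753165  172.25381386] [ 29.7   4.3 121.6 -44.9  31.8 -18.2] 52.04068769567011 flask axes [[0.023, 0.141, -0.99], [0.005, 0.99, 0.141], [1.0, -0.008, 0.022]] mid [508.24880974 162.22087734 191.01928679]
flask {'side': [(array([260., 340.]), 0.66)], 'top': [(array([366., 355.]), 0.96), (array([179., 239.]), 0.82), (array([320., 279.]), 0.44)]}
flask_mid {'side': [(array([287., 355.]), 0.57)], 'top': [(array([180., 258.]), 0.74), (array([370., 352.]), 0.72)]}
flask_cap {'side': [(array([320., 364.]), 0.97)], 'top': [(array([370., 354.]), 0.83), (array([166., 288.]), 0.58)]}
```

View pics/h1.png

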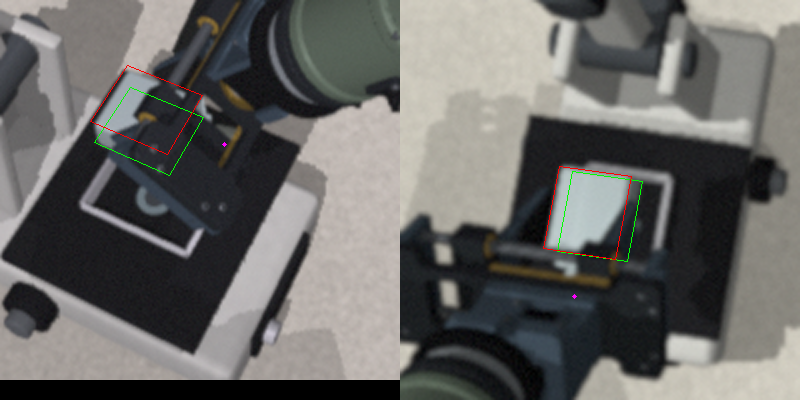

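The overlay fits the held flask in both views (back end in the top crop at 560–632, 170). It needs +7 mm in y, then the descent.

```bash
cat > d.py <<'E'
from h import *
import sys
dz,n=float(sys.argv[1]),int(sys.argv[2])
L=np.load('fl.npz');T=L['F1']@L['G'];q=np.array([509.5,169.5,95])+[0,0,14+dz]+L['F1']@(L['t']-[0,0,36])
s=sensors.state();print(s['qpos'].round(1),s['force'].round(1),s['gripper_width']);rows(line(q,T,n))
E
python3 d.py 20 10
```

```text
[ 29.7   4.3 121.6 -45.   31.7 -18. ] [-0.1  0.4  0.3] 51.74149581871551
[0.37, 0.08, 0.49, -0.001, -0.002, 0.001, 0.37, 0.07, 0.49, -0.0, -0.002, 0.0, 0.37, 0.08, 0.49, -0.001, -0.003, 0.001, 0.37, 0.07, 0.49, -0.0, -0.002, 0.0, 0.38, 0.08, 0.49, -0.001, -0.002, 0.001]
[0.37, 0.07, 0.49, -0.0, -0.002, 0.001, 0.38, 0.07, 0.49, -0.001, -0.003, 0.0, 0.37, 0.08, 0.48, -0.0, -0.002, 0.001, 0.38, 0.07, 0.49, -0.001, -0.002, 0.001, 0.38, 0.07, 0.49, -0.0, -0.002, 0.0]
end [505.2 170.1 146.3] max [0.38  0.08  0.49  0.001 0.003 0.001]
```

Call:
step_arm:
  plan: [0.37,0.08,0.49,-0.001,-0.002,0.001,0.37,0.07,0.49,0,-0.002,0,0.37,0.08,0.49,-0.001,-0.003,0.001,0.37,0.07,0.49,0,-0.002,0,0.38,0.08,0.49,-0.001,-0.002,0.001]

```text
time_s: 19.0
ee_pos: [504.5, 167.0, 176.6]
ee_rot: [-179.8, 37.5, 172.1]
force: [0.7, 0.0, -0.5]
gripper_width: 51.6
gripper_force: 15.0
```

Call:
step_arm:
  plan: [0.37,0.07,0.49,0,-0.002,0.001,0.38,0.07,0.49,-0.001,-0.003,0,0.37,0.08,0.48,0,-0.002,0.001,0.38,0.07,0.49,-0.001,-0.002,0.001,0.38,0.07,0.49,0,-0.002,0]

```text
time_s: 19.42
ee_pos: [505.1, 170.5, 145.8]
ee_rot: [180.0, 38.1, 171.9]
force: [-0.2, 0.3, -1.0]
gripper_width: 52.2
gripper_force: 15.0
```

```bash
python3 - <<'E'
from h import *
for _ in range(3): P={n:viewer.grab_frame(n) for n in('side','top')}
L=np.load('fl.npz');p,M=cur();F=M@L['G'].T;o=p-F@L['t'];print(p,'mid',o+F@[0,0,36],'axes',F[:,0].round(3))
crop={'side':(230,320,140,140),'top':(130,200,110,110)};out=[]
c8=np.array([[np.cos(np.radians(-8.2)),-np.sin(np.radians(-8.2))],[np.sin(np.radians(-8.2)),np.cos(np.radians(-8.2))]])
for n in P:
    x,y,w,h=crop[n];k=400/w;I=cv2.resize(P[n]['img'][y:y+h,x:x+w],(400,400),interpolation=cv2.INTER_CUBIC)
    g=lambda X:tuple(int(v) for v in (proj(P[n],X)-(x,y)+.5)*k)
    f=lambda X:g(o+F@np.array(X,float))
    cv2.polylines(I,[np.array([f((14,26,0)),f((14,-26,0)),f((14,-26,60)),f((14,26,60))])],True,(255,0,0),1)
    cv2.polylines(I,[np.array([g(np.r_[np.array([509.5,169.5])+c8@np.array([a*42.5,b*31.5]),103]) for a,b in((1,1),(1,-1),(-1,-1),(-1,1))])],True,(0,255,0),1)
    out.append(I)
cv2.imwrite('pics/h2.png',np.hstack(out)[:,:,::-1])
E
python3 d.py 2 6
```

```text
[505.22228142 170.63787746 146.48269522] mid [509.58387927 170.0140421  129.20157298] axes [-0. -0.  1.]
[ 31.   10.  127.3 -65.   25.4   5.3] [-0.5 -0.2 -0.6] 52.21175709458408
[0.19, -0.01, 0.24, 0.0, 0.0, 0.0, 0.18, -0.01, 0.24, 0.0, 0.0, 0.0, 0.19, -0.01, 0.24, 0.0, 0.0, 0.0, 0.19, -0.01, 0.23, 0.0, 0.0, 0.0, 0.19, -0.0, 0.24, 0.0, 0.0, 0.0]
[0.18, -0.01, 0.24, 0.001, 0.0, 0.001]
end [505.2 170.2 128.3] max [0.19  0.01  0.24  0.001 0.    0.001]
```

View pics/h2.png

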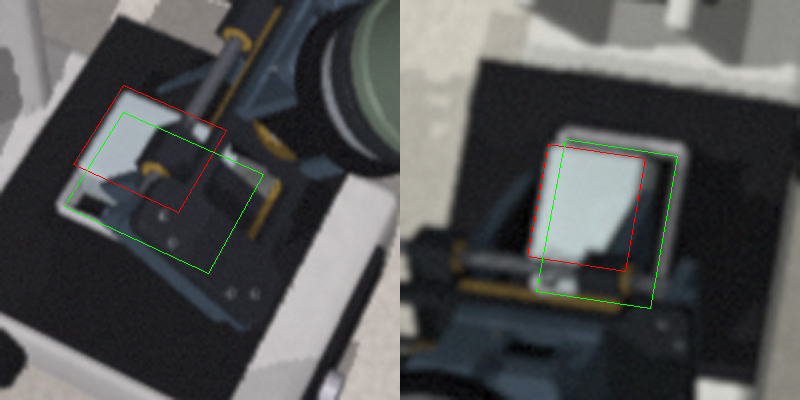

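Lips and flask line up with the model in both views. I check joint 4 at the seat before going down.

```bash
python3 - <<'E'
from kin import *
L=np.load('fl.npz');Q=sensors.state()['qpos'];x0,M=cur();off=x0-fk(Q,K)[0]
for a in(0,4,8):
  for dz in(20,2,-1):
    G=L['G']
    F=L['F1']@Ry(0);T=F@G
    T=T@R.from_euler('z',0).as_matrix()
    # a: yaw of flask about vertical
    T=Rz(a)@T;q=np.array([509.5,169.5,109+dz])+Rz(a)@L['F1']@(L['t']-[0,0,36])
    r,c=ik(q-off,T,Q);print(a,dz,r.round(1),round(c,3))
E
```

```text
0 20 [ 30.9  10.  127.4 -65.1  25.4   5.4] 0.0
0 2 [ 30.9  12.1 128.6 -71.9  24.1  12.9] 0.0
0 -1 [ 30.9  12.4 128.9 -73.1  24.   14.2] 0.0
4 20 [ 29.3   9.3 128.3 -66.2  21.8   2. ] 0.0
4 2 [ 29.3  11.5 129.6 -74.5  20.6  10.9] 0.0
4 -1 [ 29.3  11.8 129.8 -75.9  20.5  12.5] 0.0
8 20 [ 27.5   8.8 129.  -66.7  18.1  -2. ] 0.0
8 2 [ 27.5  10.9 130.3 -77.1  17.1   8.9] 0.0
8 -1 [ 27.4  11.2 130.3 -77.1  17.    8.9] 0.043
```

Call:
step_arm:
  plan: [0.19,-0.01,0.24,0,0,0,0.19,-0.01,0.24,0,0,0,0.19,-0.01,0.24,0,0,0,0.19,-0.01,0.24,0,0,0,0,0,0,0,0,0]

```text
time_s: 20.13
ee_pos: [504.4, 169.9, 132.8]
ee_rot: [-179.9, 38.0, 171.9]
force: [-1.3, -0.7, -0.7]
gripper_width: 51.9
gripper_force: 15.0
```

Call:
step_arm:
  plan: [0.09,0,0.12,0,0,0,0.09,0,0.12,0,0,0,0.09,0,0.12,0,0,0,0,0,0,0,0,0,0,0,0,0,0,0]

```text
time_s: 20.55
ee_pos: [504.8, 170.2, 129.1]
ee_rot: [-180.0, 38.1, 171.9]
force: [-0.0, -0.5, -0.6]
gripper_width: 52.1
gripper_force: 15.0
```

Call:
step_arm:
  plan: [0.06,0,0.08,0,0,0,0.06,0,0.08,0,0,0,0,0,0,0,0,0,0,0,0,0,0,0]

```text
time_s: 20.88
ee_pos: [505.0, 170.2, 127.2]
ee_rot: [180.0, 38.1, 171.9]
force: [0.1, -0.7, 0.3]
gripper_width: 52.3
gripper_force: 15.0
```

Call:
step_arm:
  plan: [0.06,0,0.08,0,0,0,0,0,0,0,0,0,0,0,0,0,0,0]

```text
time_s: 21.13
ee_pos: [505.2, 170.2, 126.9]
ee_rot: [180.0, 38.2, 171.9]
force: [-2.9, -0.8, 3.6]
gripper_width: 52.0
gripper_force: 15.0
```

Call:
step_arm:
  plan: [0.06,0,0.08,0,0,0,0,0,0,0,0,0,0,0,0,0,0,0]

```text
time_s: 21.38
ee_pos: [505.3, 169.9, 126.2]
ee_rot: [180.0, 38.2, 171.8]
force: [-2.9, -1.4, 7.5]
gripper_width: 51.8
gripper_force: 15.0
```

Contact at the expected seat height, so I release.

Call:
step_arm:
  plan: [-0.04,0,-0.06,0,0,0,0,0,0,0,0,0,0,0,0,0,0,0,0,0,0,0,0,0]
  hand: 7.0

```text
time_s: 21.72
ee_pos: [504.8, 170.2, 125.6]
ee_rot: [-180.0, 38.0, 171.9]
force: [-1.2, 0.1, -0.5]
gripper_width: 69.9
gripper_force: 0.0
```

Call:
step_arm:
  plan: [0,0,0,0,0,0,0,0,-1,0,0,0,0,0,-1.5,0,0,0,0,0,-2,0,0,0,0,0,-2,0,0,0]

```text
time_s: 22.13
ee_pos: [464.5, 175.6, 177.0]
ee_rot: [-179.9, 38.0, 171.9]
force: [-0.1, 0.1, 0.9]
gripper_width: 70.4
gripper_force: 0.0
```

Call:
step_arm:
  plan: [0,0,-2,0,0,0,0,0,-2,0,0,0,-1,0,-2,0,0,0,-2,0,-2,0,0,0,-2,0,-2,0,0,0]

```text
time_s: 22.55
ee_pos: [442.1, 178.9, 287.2]
ee_rot: [-179.9, 38.0, 172.0]
force: [1.5, 0.2, 0.7]
gripper_width: 70.1
gripper_force: 0.0
```

```bash
python3 - <<'E'
from h import *
for _ in range(3): P={n:viewer.grab_frame(n) for n in('side','top')}
for t in('flask','flask_mid','flask_cap','holder'):
    r={n:viewer.pinpoint(t,P[n]) for n in P}
    print(t,{n:[(np.round(d['location']),round(d['score'],2)) for d in r[n][:2]] for n in P})
a=P['side']['img'][200:460,150:410];b=P['top']['img'][170:320,100:250]
cv2.imwrite('pics/e.png',np.hstack([cv2.resize(i,(400,400),interpolation=cv2.INTER_CUBIC) for i in(a,b)])[:,:,::-1])
print(sensors.state()['ee_pos'],sensors.state()['force'])
E
```

```text
flask {'side': [(array([263., 371.]), 0.89)], 'top': [(array([189., 242.]), 0.96), (array([365., 354.]), 0.93)]}
flask_mid {'side': [(array([286., 382.]), 0.94), (array([453., 264.]), 0.59)], 'top': [(array([186., 259.]), 0.92), (array([370., 350.]), 0.7)]}
flask_cap {'side': [(array([450., 249.]), 0.71), (array([319., 396.]), 0.62)], 'top': [(array([178., 288.]), 0.88), (array([370., 359.]), 0.72)]}
holder {'side': [(array([285., 389.]), 0.55)], 'top': [(array([190., 259.]), 0.68)]}
[443.04781033 178.94498613 286.23545157] [0.21306579 0.91120158 0.53982816]
```

View pics/e.png

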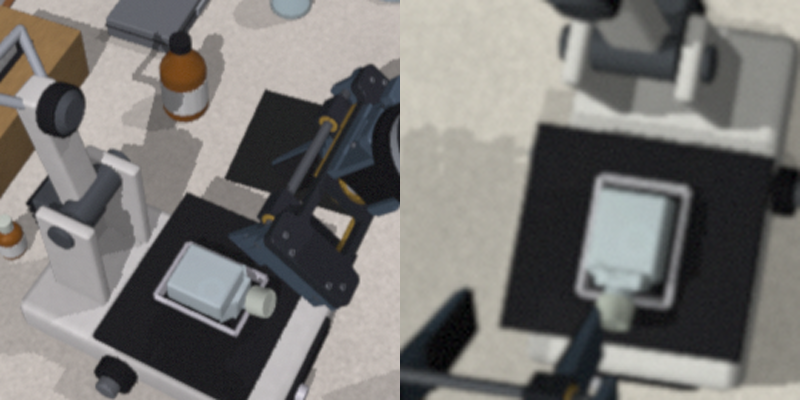

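The flask lies flat inside the lips, with the cap rising towards the front (side crop 258,300; top crop 615,308). The lamp arm is still back on its stop and the robot is clear.

```bash
python3 -c "
from workcell import env
print(env.job_done())"
```

```text
the job is handed in; nothing more can be done
None
```

I handed in the job: in the last pictures the lamp arm rests tilted right back and the flask lies flat inside the holder's lips, neck towards the front. The hand-in call returned no verdict.

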